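Hang the clip tray on the twin-pin desk stand

TASK

Two grey eared trays stand on the desk. Pick up the one whose two ear holes are as far apart as the pins of the desk stand (the longer tray) and hang it level between the posts, both holes over the pins and both ears down on the collars, either way round; then let go. Leave the shorter tray where it stands.

Things in the scene. Friction and masses are not known exactly. Their poses are not given: they have to be found in the camera images.
- long_tray_center (a point): Centre of the longer grey plastic tray, half-way up (28.5 mm above its underside). Open bin 40 mm wide (x), 80 long (y), 57 high, 3 mm walls, a cross wall in the middle; a flat eyed ear sticks out along y at each end of the rim: 176 mm over the ears. Loose, upright on the desk, about 0.12 kg. Its flat long sides, 40 mm apart, can be gripped from above. A half turn makes no difference.
- long_tray_hole_a (a point): Centre of the round 22 mm hole in the long tray's ear at +y, at the ear's underside: 52 mm above the tray's underside, 23.5 mm above its centre and 70 mm from it along y. The ears are 36 mm wide and 5 mm thick, their tops level with the rim. Axes as the tray's.
- long_tray_hole_b (a point): The same for the hole in the ear at -y, 140 mm from the other.
- short_tray_center (a point): Centre, half-way up, of the shorter grey tray: same width, height and material, but its bin is only 44 mm long (y), 126 mm over the ears, and its two 22 mm holes are 90 mm apart, so it does not fit the stand. Loose; it stays where it is.
- pin_a (a point): Root of the stand's pin at its +y side: centre of the top face of the collar that carries an ear, 105 mm above the desk. The stand is fixed: dark base plate 70 x 190 x 8 mm (x, y, z), two posts 16 mm thick, each with a collar 34 mm across on top and on that an upright pin 7 mm thick, 22 mm high, last 8 mm tapered. Pins are 140 mm apart along this point's y.
- pin_b (a point): The same for the stand's pin at -y, 140 mm from the other. Between the posts there is nothing above the base plate: the tray hangs there, its underside 53 mm above the desk.

How it is judged:
By the outcome, as a careful person would: the job done as asked, in the order asked, and still so for the second after the job is handed in, with the robot touching nothing.
It also fails if it takes over 38 s, if anything falls off the work surface, if the arm or the gripper's body presses on something with over 40 N, if the wrist force passes 120 N, or if a joint passes its speed limit or range.

ROBOT

A 6-joint arm with a two-finger parallel gripper is mounted at the origin on the work surface; the furniture and walls round the work are solid. World frame = base frame: x ahead of the robot, y to its left, z up, the work surface at z = 0. Lengths are in m, angles in rad, forces in N, time in s.
With the tool pointing down it reaches from about 0.35 to 0.975 m from the base axis. Payload 7.1 kg.
Tool frame: the origin (TCP) lies midway between the tips of the shut fingers; the grasp point (between the pads) lies 19 mm behind it; z points along the fingers, x is the direction in which the jaws open and shut, and the axes are right-handed (so a half turn about z gives the same grasp; the last joint's range is limited). The gripper opens to 88 mm and grips with 3 to 60 N. Pads are 20 mm wide; open, the fingers measure 115 mm over their backs; the gripper's body (75 mm by 178 mm) begins 61 mm behind the grasp point.
Start: joints at [1.237, 0.423, 1.63, -0, 1.089, -0.019], TCP at [0.193, 0.594, 0.223] pointing down, gripper open.
Joint ranges: [-3, 3], [-0.9, 2.11], [0.09, 2.58], [-1.31, 4.45], [0.11, 2.69], [-2.54, 2.54]. Speed limits (rad/s): [2.39, 2.39, 3.01, 3.14, 3.14, 3.14].

INTERFACE

Orientations are given as a unit quaternion [w, x, y, z].
In Python, from station import move_pose, movel, movej, command_gripper, wait, inverse_kinematics, read_camera, camera_info, MotionError, job_done, get_time, get_joint_pos, get_qvel, get_effort, get_tcp_pos, get_ee_rot, get_ft_force, get_ft_torque, get_grip_width gives the robot as it stands. Calls block until the motion is done:
- move_pose(position, orientation): joint-space move of the TCP to a pose.
- movel(position, frame=None, v=0.15, until_force=None): straight line of the TCP; frame=None keeps the orientation; v is the mean speed in m/s. With until_force (N) it stops when the force on the tool has changed by that much, and returns True; else False.
- movej(angles): joint-space move.
- command_gripper(opening): opening from 0.0 (shut) to 1.0 (fully open); the grip force is fixed at half the most; returns when the fingers have stopped.
- wait(seconds).
- inverse_kinematics(position, orientation): joint angles nearest the present ones, or None.
- read_camera(name): name is "scene" or "top" or "wrist"; returns the picture (420x560x3 uint8, red, green, blue); there is no depth.
- camera_info(name): a dict with "intrinsics" (3x3 intrinsics, pixels), "T" (4x4, takes a point from camera to world coordinates); the wrist camera has in their place "tool_from_camera" (4x4, takes a point from camera to tool coordinates, whose origin is the TCP and whose axes are the tool frame's). Camera axes: x right, y up, looking along -z (the intrinsics and any distortion apply to the point x, -y, -z); pixel columns grow to the right and rows downward; lengths in m; the calibration is good to about 2 mm. A picture is of the moment at which its call begins: read the wrist's pose just before it. camera_info takes no time and is no camera call.
A pose or a line that the arm cannot do raises MotionError and nothing moves.
- job_done(): hands the job in, once; it reports no verdict.
Readings, each from a call of its own:
- get_time(): time.
- get_joint_pos(): joint angles.
- get_qvel(): joint speeds.
- get_effort(): joint torques, N m.
- get_tcp_pos(): TCP position.
- get_ee_rot(): TCP orientation.
- get_ft_force(): force on the tool from outside, world axes, zero at the start.
- get_ft_torque(): the same for the moment, N m.
- get_grip_width(): opening from 0.0 (shut) to 1.0 (fully open).
Only numpy, scipy, OpenCV 4.12 (cv2) and the standard library are available. Lean on these libraries where they do the work, as an engineer would, in place of code of your own. Each camera call takes 0.05 s, during which the arm holds its last target. There are 200 camera calls.

## Working session

There is one attempt and no reset: what is moved stays moved. The work goes in short steps, each a Python script; the robot and the scene stay as the last script left them, time stands still between calls to the robot, and variables do not carry over. Pictures are saved under pics/ and viewed, on a budget of 10 in all, crops included, one or two more only if the job needs it, and the job is handed in when it is done.

```bash
mkdir -p pics; ls; python3 - <<'E'
from station import *
import cv2,numpy as np
np.set_printoptions(precision=4,suppress=True)
for n in("scene","top","wrist"):
    im=read_camera(n);cv2.imwrite(f"pics/{n}0.png",im[:,:,::-1]);print(n,camera_info(n))
print(get_tcp_pos(),get_ee_rot(),get_time())
a=[cv2.imread(f"pics/{n}0.png") for n in("scene","top")]
E
```

```text
pics
scene {'intrinsics': array([[482.8332,   0.    , 281.7284],
       [  0.    , 482.8332, 203.6327],
       [  0.    ,   0.    ,   1.    ]]), 'T': array([[ 0.8053,  0.2433, -0.5406, -0.1283],
       [-0.5928,  0.3425, -0.7289, -0.6484],
       [ 0.0078,  0.9075,  0.42  ,  0.5731],
       [ 0.    ,  0.    ,  0.    ,  1.    ]])}
top {'intrinsics': array([[450.7653,   0.    , 284.5828],
       [  0.    , 450.7653, 214.8647],
       [  0.    ,   0.    ,   1.    ]]), 'T': array([[ 0.0266,  0.9909, -0.1323,  0.3669],
       [-0.9992,  0.0226, -0.032 ,  0.1828],
       [-0.0287,  0.133 ,  0.9907,  1.0558],
       [ 0.    ,  0.    ,  0.    ,  1.    ]])}
wrist {'intrinsics': array([[325.7658,   0.    , 279.6859],
       [  0.    , 325.7658, 208.8542],
       [  0.    ,   0.    ,   1.    ]]), 'tool_from_camera': array([[ 1.    ,  0.0008,  0.0005,  0.0006],
       [ 0.0009, -0.9675, -0.2528, -0.0697],
       [ 0.0003,  0.2528, -0.9675, -0.1632],
       [ 0.    ,  0.    ,  0.    ,  1.    ]])}
[0.1934 0.5939 0.2221] [ 0.0003  0.8092  0.5875 -0.0005] 0.15
```

View pics/top0.png

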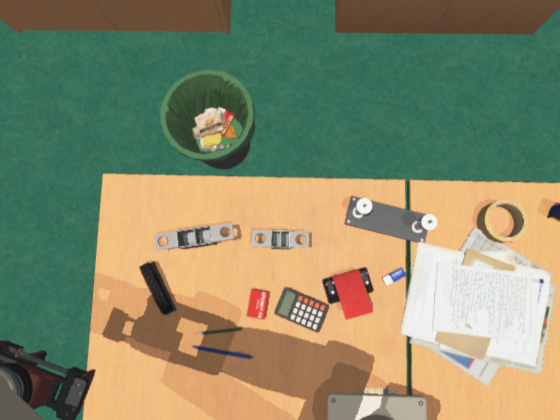

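View pics/scene0.png

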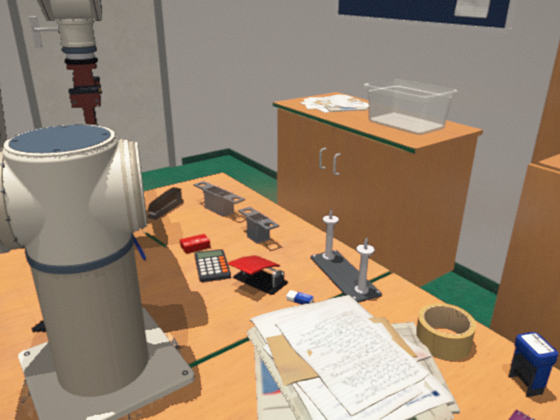

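The top view shows the long tray with ear holes at about (164,240) and (227,232). The short tray's are at (261,238) and (304,240), and the stand's collars at (364,206) and (429,222). The scene view shows the stand's collars at about (330,219) and (365,249). Next I'll get rough positions by casting rays.

```bash
cat > h.py <<'E'
from station import *
import cv2,numpy as np
from scipy.spatial.transform import Rotation as R
np.set_printoptions(precision=4,suppress=True)
def ray(n,px,T=None):
    c=camera_info(n);K=c["intrinsics"];T=c["T"] if T is None else T
    d=np.linalg.solve(K,[px[0],px[1],1.]);return T[:3,3],T[:3,:3]@[d[0],-d[1],-d[2]]
def plane(r,z):
    o,d=r;return o+d*(z-o[2])/d[2]
def tri(rs):   # least-squares crossing of rays; returns point, residual
    A=0;b=0
    for o,d in rs:
        d=d/np.linalg.norm(d);P=np.eye(3)-np.outer(d,d);A=A+P;b=b+P@o
    p=np.linalg.solve(A,b)
    return p,max(np.linalg.norm(np.cross(p-o,d/np.linalg.norm(d))) for o,d in rs)
def proj(n,p,T=None):
    c=camera_info(n);T=c["T"] if T is None else T
    q=np.linalg.inv(T)@[*p,1];u=c["intrinsics"]@[q[0],-q[1],-q[2]];return u[:2]/u[2]
def wristT():
    T=np.eye(4);q=get_ee_rot();T[:3,:3]=R.from_quat([q[1],q[2],q[3],q[0]]).as_matrix();T[:3,3]=get_tcp_pos()
    return T@camera_info("wrist")["tool_from_camera"]
def quat(yaw):  # tool down, tool x (jaws) along yaw
    c,s=np.cos(yaw),np.sin(yaw);q=R.from_matrix(np.array([[c,s,0],[s,-c,0],[0,0,-1]])).as_quat();return [q[3],*q[:3]]
def best(pos,yaw): # choose half-turn that reaches with the smallest joint move
    j0=get_joint_pos();o=[]
    for y in(yaw,yaw+np.pi):
        q=inverse_kinematics(pos,quat(y))
        if q is not None:o.append((np.abs(np.array(q)-j0).max(),y,q))
    return min(o,key=lambda t:t[0])
E
python3 - <<'E'
from h import *
for n,p,z in [("la",(164,240),.055),("lb",(227,232),.055),("sa",(261,238),.055),("sb",(304,240),.055),("pa",(364,206),.105),("pb",(429,222),.105)]:
    P=plane(ray("top",p),z);print(n,P,proj("scene",P))
print(tri([ray("top",(364,206)),ray("scene",(330,219))]),tri([ray("top",(429,222)),ray("scene",(365,249))]))
t=cv2.imread("pics/top0.png")[190:260,140:460];s=cv2.imread("pics/scene0.png")[165:310,180:400]
a=cv2.resize(t,None,fx=2.5,fy=2.5,interpolation=2);b=cv2.resize(s,None,fx=2.9,fy=2.9,interpolation=2)
o=np.zeros((600,800,3),np.uint8);o[:a.shape[0],:a.shape[1]]=a;o[178:178+b.shape[0],:b.shape[1]]=b[:422]
cv2.imwrite("pics/z.png",o)
E
```

```text
la [0.4375 0.484  0.055 ] [203.1058 183.8611]
lb [0.4589 0.343  0.055 ] [236.0982 198.9655]
sa [0.4473 0.2663 0.055 ] [248.3093 210.4661]
sb [0.4452 0.1705 0.055 ] [269.8579 225.2119]
pa [0.5167 0.0453 0.105 ] [329.7483 217.5764]
pb [ 0.4856 -0.091   0.105 ] [364.5211 247.315 ]
(array([0.5172, 0.0448, 0.1016]), np.float64(7.796611012169833e-06)) (array([ 0.4861, -0.092 ,  0.1015]), np.float64(9.003816278193295e-05))
```

View pics/z.png

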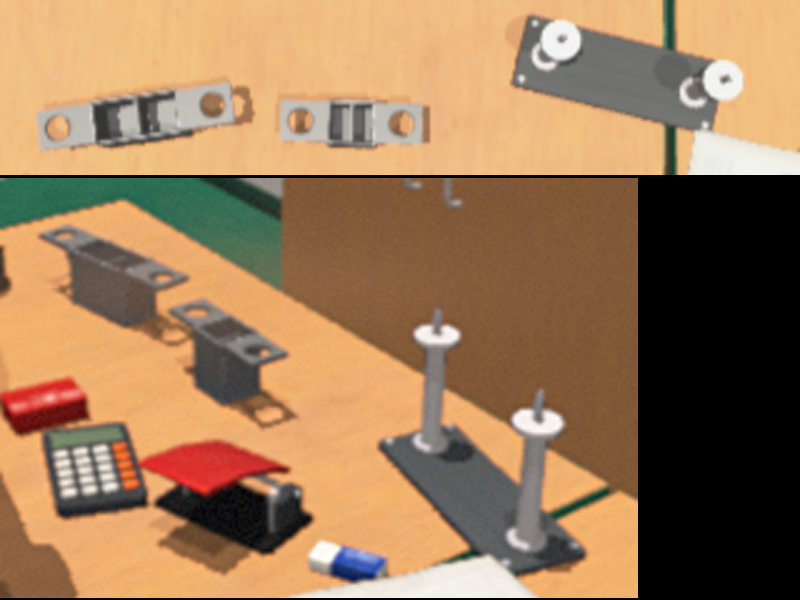

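The crops agree with the rough picks. The pins are about 140 mm apart at z≈0.102, and the long tray's holes are about 142 mm apart. Next I move the wrist camera over the tray for two closer views, and refine the collars by a white mask.

```bash
python3 - <<'E'
from h import *
# collars from saved pictures
for n,bx in(("top",[(350,190,380,220),(418,210,440,236)]),("scene",[(320,210,342,232),(354,240,378,258)])):
    im=cv2.imread(f"pics/{n}0.png")
    for x0,y0,x1,y1 in bx:
        h=cv2.cvtColor(im[y0:y1,x0:x1],cv2.COLOR_BGR2HSV);m=((h[...,2]>205)&(h[...,1]<40)).astype(np.uint8)
        cs,_=cv2.findContours(m,0,1);c=max(cs,key=cv2.contourArea);print(n,[round(v,1) for k in cv2.fitEllipse(c) for v in np.atleast_1d(k)],np.array(cv2.fitEllipse(c)[0])+[x0,y0])
c=np.array([.448,.4135]);y0=np.arctan2(-(.4375-.4589),.141);u=np.array([np.cos(y0),np.sin(y0)])
_,y,q=best([*c,.22],y0);print(y,q)
ims=[]
for i,s in enumerate((-.05,.05)):
    move_pose([*(c+s*u),.22],quat(y));T=wristT();im=read_camera("wrist");np.save(f"T{i}.npy",T);cv2.imwrite(f"pics/w{i}.png",im[:,:,::-1]);ims.append(im[:,:,::-1])
    print([proj("wrist",p,T) for p in([.4375,.484,.055],[.4589,.343,.055])])
print(get_time())
cv2.imwrite("pics/w01.png",cv2.resize(np.vstack(ims),(400,600)))
E
```

```text
top [np.float64(13.9), np.float64(15.4), np.float64(14.5), np.float64(15.1), np.float64(11.9)] [363.8923 205.4289]
top [np.float64(10.9), np.float64(11.6), np.float64(14.4), np.float64(15.1), np.float64(155.0)] [428.9036 221.6156]
scene [np.float64(10.0), np.float64(8.5), np.float64(5.3), np.float64(14.5), np.float64(91.9)] [330.0158 218.54  ]
scene [np.float64(10.8), np.float64(8.6), np.float64(7.0), np.float64(16.7), np.float64(95.2)] [364.7795 248.5801]
0.15062352884212976 [ 0.7259  0.4038  1.6673 -0.      1.0706  0.5752]
[array([332.2491, 122.7656]), array([326.7783, 258.7181])]
[array([229.6233, 122.6738]), array([234.7359, 258.8652])]
1.8083
```

View pics/w01.png

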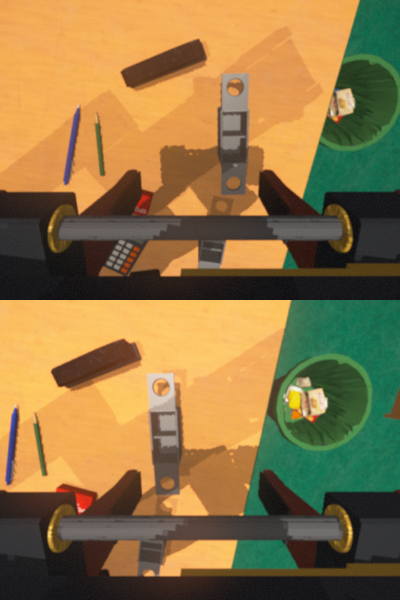

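In both wrist views the long tray's ear holes are clear, at full-image pixels of about (328,122) and (326,256) in w0, and (224,121) and (235,258) in w1. I'll take the hole contours from a grey mask and triangulate them.

```bash
python3 - <<'E'
from h import *
pa=tri([ray("top",(363.9,205.4)),ray("scene",(330,218.5))]);pb=tri([ray("top",(428.9,221.6)),ray("scene",(364.8,248.6))]);print(pa,pb,np.linalg.norm(pa[0]-pb[0]))
near=[[(328,122),(326,256)],[(224,121),(235,258)]];H=[[],[]]
for i in(0,1):
    im=cv2.imread(f"pics/w{i}.png");T=np.load(f"T{i}.npy");s=cv2.cvtColor(im,cv2.COLOR_BGR2HSV)[...,1]
    for k in(0,1):
        x,y=near[i][k];w=s[y-20:y+20,x-20:x+20];th,_=cv2.threshold(w,0,255,8);m=(w>th).astype(np.uint8)
        n,l,st,ce=cv2.connectedComponentsWithStats(m)
        c=[(abs(st[j,4]-330),j) for j in range(1,n) if st[j,0]>0 and st[j,1]>0 and st[j,0]+st[j,2]<40 and st[j,1]+st[j,3]<40 and st[j,4]>80]
        if not c:print("none",i,k,th,st);continue
        j=min(c)[1];cs,_=cv2.findContours((l==j).astype(np.uint8),0,1);e=cv2.fitEllipse(cv2.convexHull(max(cs,key=cv2.contourArea)))
        p=np.array(e[0])+[x-20,y-20];print(i,k,th,st[j],p,e[1]);r=ray("wrist",p,T);H[k].append(r);print(plane(r,.055))
P=[tri(h) for h in H];print(P,np.linalg.norm(P[0][0]-P[1][0]))
E
```

```text
(array([0.5181, 0.0454, 0.1024]), np.float64(0.0003511802016153834)) (array([ 0.4866, -0.0914,  0.1021]), np.float64(0.00027087624001933375)) 0.14036314678640902
0 0 97.0 [ 10   8  22  24 420] [328.5853 121.7453] (21.586095809936523, 24.155431747436523)
[0.4338 0.4844 0.055 ]
0 1 97.0 [ 11  11  20  19 303] [326.3823 255.9305] (18.216941833496094, 20.60215187072754)
[0.4579 0.3461 0.055 ]
1 0 93.0 [ 10   9  23  24 432] [225.1788 121.7152] (22.148324966430664, 24.16069984436035)
[0.4331 0.4842 0.055 ]
1 1 112.0 [  9   9  21  19 310] [233.8448 256.2013] (18.31255340576172, 20.874847412109375)
[0.4576 0.3459 0.055 ]
[(array([0.4335, 0.4843, 0.0572]), np.float64(2.816161506720181e-05)), (array([0.4577, 0.3465, 0.056 ]), np.float64(6.713953327402712e-05))] 0.13997722187821943
```

The hole spacing is 140.0 mm at z≈0.057, so this is the long tray. Moves are cheap, so I'll do the same wrist check on the stand before grasping.

```bash
python3 - <<'E'
from h import *
c=np.array([.5022,-.023]);yw=-.2263;u=np.array([np.cos(yw),np.sin(yw)])
_,y,q=best([*c,.26],yw);print(y,q);H=[[],[]];ims=[]
for i,s in enumerate((-.05,.05)):
    move_pose([*(c+s*u),.26],quat(y));T=wristT();im=read_camera("wrist")[:,:,::-1].copy();cv2.imwrite(f"pics/s{i}.png",im);np.save(f"S{i}.npy",T)
    h=cv2.cvtColor(im,cv2.COLOR_BGR2HSV)
    for k,p in enumerate(([.518,.0455,.105],[.4864,-.0912,.105])):
        x,yy=proj("wrist",p,T).astype(int);w=h[yy-28:yy+28,x-28:x+28]
        m=((w[...,2]>190)&(w[...,1]<45)).astype(np.uint8);cs,_=cv2.findContours(m,0,1)
        if not cs:print("none",i,k,x,yy);continue
        e=cv2.fitEllipse(cv2.convexHull(max(cs,key=cv2.contourArea)));pp=np.array(e[0])+[x-28,yy-28]
        print(i,k,(x,yy),pp,e[1]);H[k].append(ray("wrist",pp,T));print(plane(H[k][-1],.105));cv2.circle(im,tuple(int(v) for v in pp),2,(0,0,255),-1)
    ims.append(im)
P=[tri(h) for h in H if len(h)==2];print(P,get_time())
cv2.imwrite("pics/s01.png",cv2.resize(np.vstack([i[:300] for i in ims]),(560,600)))
E
```

```text
-0.2263 [-0.0694  0.1966  1.8601 -0.      1.0848  0.1569]
0 0 (np.int64(333), np.int64(123)) [330.1312 125.1614] (35.99226379394531, 40.05766677856445)
[0.5147 0.0446 0.105 ]
none 0 1 327 261
1 0 (np.int64(227), np.int64(123)) [227.3454 124.9109] (37.5533447265625, 39.709774017333984)
[0.5172 0.0441 0.105 ]
1 1 (np.int64(233), np.int64(261)) [210.0869 264.6097] (47.73847579956055, 70.63836669921875)
[ 0.4617 -0.0895  0.105 ]
[(array([0.5159, 0.0444, 0.0969]), np.float64(2.1655183839938785e-05))] 4.0
```

View pics/s01.png

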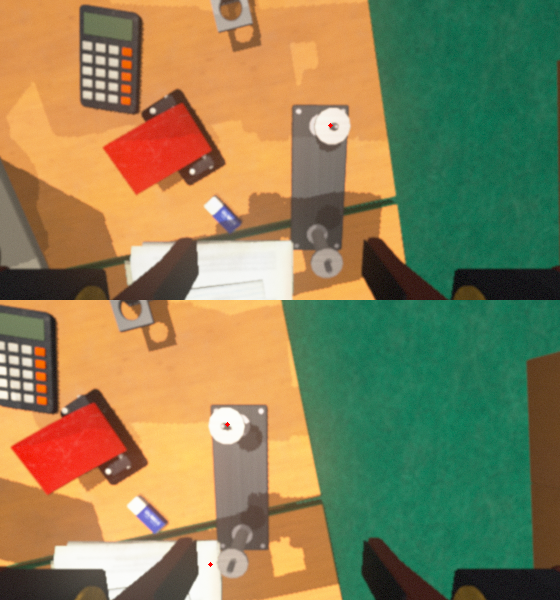

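The picture shows collar A at about (331,125) in s0 and (227,125) in s1. Collar B, which is shaded and so was missed by the mask, is at about (327,263) and (233,264). All are within about 2 mm of the predictions from the top and scene views. Now I'll grasp.

```bash
python3 - <<'E'
from h import *
c=[.4456,.4154];yw=.1738
move_pose([*c,.16],quat(yw));movel([*c,.021],v=.1);print(get_tcp_pos(),get_ft_force())
command_gripper(0.0);print("width mm",88*get_grip_width())
movel([*c,.185],v=.12);wait(.2);print(88*get_grip_width(),get_ft_force(),get_time())
g=[.5012,-.024];move_pose([*g,.185],quat(-.226));movel([*g,.108],v=.1);wait(.2)
print(88*get_grip_width(),get_tcp_pos(),get_time())
T=wristT();w=read_camera("wrist")[:,:,::-1];s=read_camera("scene")[:,:,::-1];t=read_camera("top")[:,:,::-1]
for n,i in zip("wst",(w,s,t)):cv2.imwrite(f"pics/c{n}.png",i)
np.save("C.npy",T)
a=cv2.resize(w[60:360,160:400],(400,500));b=cv2.resize(s[150:300,280:400],(400,500));cv2.imwrite("pics/carry.png",np.hstack([a,b]))
E
```

```text
[0.446  0.4157 0.0216] [ 0.2735  0.9976 -0.6373]
width mm 40.10647376468416
39.83057313488179 [ 0.5     0.3781 -1.4046] 9.7833
39.96267112754913 [ 0.5016 -0.024   0.1086] 12.525
```

View pics/carry.png

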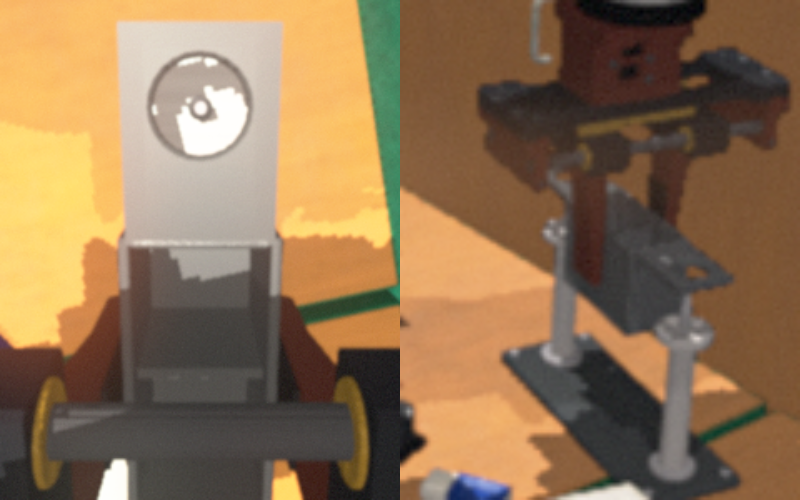

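The wrist view shows pin A's tip at (200,107), inside hole A centred at (200,104), so it is well centred. In the scene view pin B sits under the near ear's hole. I'll lower with a force stop.

```bash
python3 - <<'E'
from h import *
g=[.5012,-.024]
print(movel([*g,.085],v=.06,until_force=8),get_tcp_pos(),get_ft_force())
print(movel([*g,.070],v=.03,until_force=6),get_tcp_pos(),get_ft_force(),get_ft_torque(),get_time())
w=read_camera("wrist")[:,:,::-1];s=read_camera("scene")[:,:,::-1]
a=cv2.resize(w[60:360,160:400],(400,500));b=cv2.resize(s[150:300,280:400],(400,500));cv2.imwrite("pics/down.png",np.hstack([a,b]))
E
```

```text
False [ 0.5009 -0.024   0.0845] [-0.1815  0.5363 -1.5315]
True [ 0.5014 -0.024   0.0736] [-0.5263 -0.2582  1.698 ] [-0.0431  0.1126 -0.0397] 13.625
```

View pics/down.png

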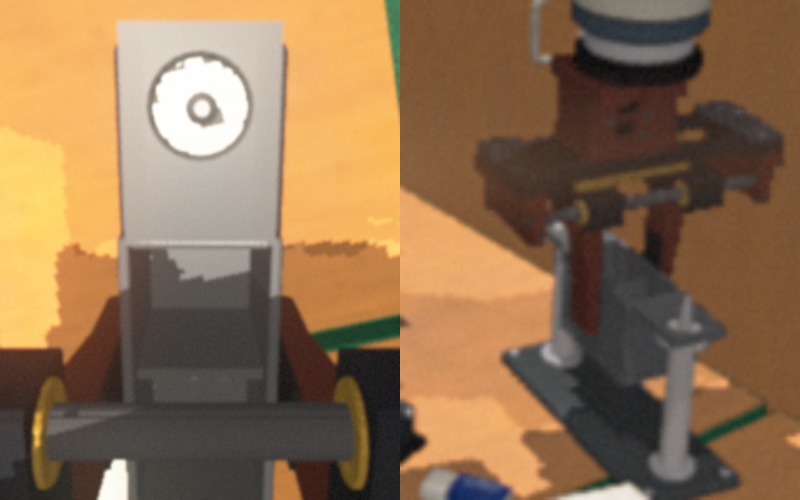

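Contact came at TCP z 0.0736, where 0.074 was expected. Pin A is centred in its hole at (200,107), and pin B stands up through the near ear at (685,310), with both ears on the collars. I'll release slowly, retreat and check.

```bash
python3 - <<'E'
from h import *
command_gripper(0.75);p=get_tcp_pos();print(get_ft_force(),get_grip_width())
movel([p[0],p[1],.19],v=.1);movel([p[0]-.0,p[1]+.0,.26],v=.15);movej(np.array(get_joint_pos())+[.5,0,0,0,0,0]);wait(.5);print(get_time())
s=read_camera("scene")[:,:,::-1];t=read_camera("top")[:,:,::-1]
a=cv2.resize(s[150:300,220:400],(480,400));b=cv2.resize(t[170:270,330:450],(320,267));o=np.zeros((400,800,3),np.uint8);o[:,:480]=a;o[:267,480:]=b
cv2.imwrite("pics/end.png",o)
E
```

```text
[-0.345   0.1186 -0.4577] 0.7504261621323206
17.7417
```

View pics/end.png

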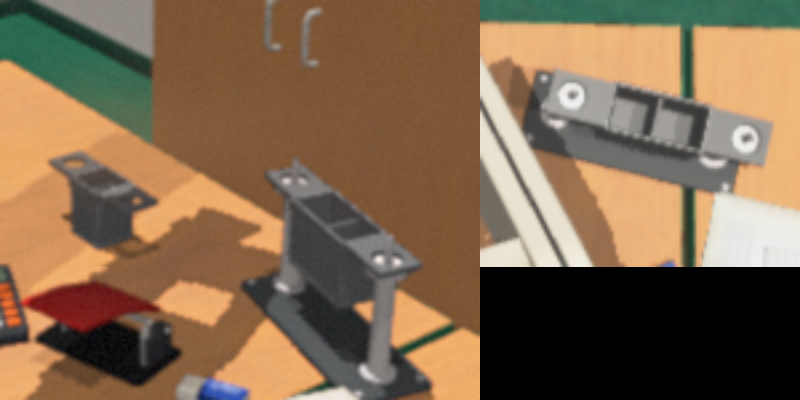

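The tray hangs level with both pins in their holes, at (571,96) and (744,138) in the top crop. The short tray is still standing in its place, and the arm is clear.

```bash
python3 -c "
from station import *
job_done();print(get_time())"
```

```text
the job is handed in; nothing more can be done
the job is handed in; nothing more can be done
```

The longer tray now hangs level on the stand, with both holes over the pins and both ears on the collars. I let go, moved the arm clear and handed the job in at about 18 s of the 38 s allowed. The shorter tray still stands in its place.

- **Right tray:** its holes measured 140.0 mm apart, against 140.4 mm for the stand's pins. The grip closed at about 40 mm, the width given for the tray.
- **Seating:** contact came at TCP height 73.6 mm, where 74 mm was expected. The final scene and top pictures show both pins through the holes.
- **Disagreements:**
  - The collar height came out at about 102 mm from the top and scene views, against 105 mm in the text.
  - My one wrist-camera triangulation of pin A gave 97 mm.
  - The wrist mask missed the shaded collar B, so I read it off the picture instead; it was within about 2 mm of the other views.

None of these affected the fit, as each pin has about 7 mm of play in its hole and I set the tray down by touch.

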